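Put the colour-coded chopping boards away

TASK

The four small chopping boards in the wire drainer are dry. Put them away one by one in the wooden stand, each in the slot whose tab has the board's colour: standing upright with the hand hole at the top, down on the base and centred along its slot. Do not drop a board or let one fall over.

Things in the scene. Friction and masses are not known exactly. Their poses are not given: they have to be found in the camera images.
- board_red: the red plastic chopping board, standing on its long edge: 200 long (its own x) x 12 thick (y) x 130 high (z), 0.28 kg. Origin: middle of the lower edge (underside), z up. A hand hole, 80 x 22, goes through it from 86 to 108 above the underside, centred; above it lies a bridge 22 high up to the top edge
- board_blue: the blue plastic chopping board, standing on its long edge: 200 long (its own x) x 12 thick (y) x 130 high (z), 0.28 kg. Origin: middle of the lower edge (underside), z up. A hand hole, 80 x 22, goes through it from 86 to 108 above the underside, centred; above it lies a bridge 22 high up to the top edge
- board_green: the green plastic chopping board, standing on its long edge: 200 long (its own x) x 12 thick (y) x 130 high (z), 0.28 kg. Origin: middle of the lower edge (underside), z up. A hand hole, 80 x 22, goes through it from 86 to 108 above the underside, centred; above it lies a bridge 22 high up to the top edge
- board_yellow: the yellow plastic chopping board, standing on its long edge: 200 long (its own x) x 12 thick (y) x 130 high (z), 0.28 kg. Origin: middle of the lower edge (underside), z up. A hand hole, 80 x 22, goes through it from 86 to 108 above the underside, centred; above it lies a bridge 22 high up to the top edge
- tab_red: the red plastic tab, 28 wide, clipped over the front edge of the stand in front of one slot; fixed to the stand. Origin: on its middle, at the height of the stand's base on which boards rest; x points along the slot (away from the tab, into the stand), z up. The middle of its slot lies 114 along +x at the same height: that is where the middle of the board's underside belongs
- tab_blue: the blue plastic tab, 28 wide, clipped over the front edge of the stand in front of one slot; fixed to the stand. Origin: on its middle, at the height of the stand's base on which boards rest; x points along the slot (away from the tab, into the stand), z up. The middle of its slot lies 114 along +x at the same height: that is where the middle of the board's underside belongs
- tab_green: the green plastic tab, 28 wide, clipped over the front edge of the stand in front of one slot; fixed to the stand. Origin: on its middle, at the height of the stand's base on which boards rest; x points along the slot (away from the tab, into the stand), z up. The middle of its slot lies 114 along +x at the same height: that is where the middle of the board's underside belongs
- tab_yellow: the yellow plastic tab, 28 wide, clipped over the front edge of the stand in front of one slot; fixed to the stand. Origin: on its middle, at the height of the stand's base on which boards rest; x points along the slot (away from the tab, into the stand), z up. The middle of its slot lies 114 along +x at the same height: that is where the middle of the board's underside belongs
- drainer: grey drip tray with a bright steel wire rack, 250 x 186, fixed, in which the boards stand at the start in a row, in any order. Origin: centre of its underside on the worktop; x along its slots, y along the row. Four slots 15 wide and 44 apart (y = -66, -22, 22, 66), between round-topped wire hoops (rod 5 thick, legs standing at x = -60 and 60) whose tops are 88 above the worktop; boards stand on wires 28 above the worktop
- stand: pale wooden storage stand with dark steel hoops, 244 x 182, fixed, empty at the start; the four tabs on its front edge come in any order. Origin: under the middle of its slots, on the worktop; x along its slots (tabs at the -x end), y along the row. Base top 24 above the worktop; four slots 15 wide and 44 apart (y = -66, -22, 22, 66), between round-topped hoops (rod 5 thick, legs at x = -60 and 60) whose tops are 83 above the worktop and lead the board in

How it is judged:
By the outcome, as a careful person would: the job done as asked, in the order asked, and still so for the second after the job is handed in, with the robot touching nothing.
It also fails if it takes over 86 s, if anything falls off the work surface, if the arm or the gripper's body presses on something with over 40 N, if the wrist force passes 120 N, or if a joint passes its speed limit or range.

ROBOT

A 7-joint arm with a two-finger parallel gripper is mounted at the origin on a cart in front of the work surface, level with it; the furniture and walls round the work are solid. World frame = base frame: x ahead of the robot, y to its left, z up, the work surface at z = 0. Lengths are in m, angles in rad, forces in N, time in s.
With the tool pointing down it reaches from about 0.4 to 0.85 m from the base axis. Payload 10.4 kg.
Tool frame: the origin (TCP) lies midway between the tips of the shut fingers; the grasp point (between the pads) lies behind it (bot.grip_depth is the z of the grasp point in the tool frame, in m); z points along the fingers, y is the direction in which the jaws open and shut (so a half turn about z gives the same grasp; the last joint's range is limited). The gripper opens to 85 mm and grips with 20 to 120 N. Pads are 22 mm wide; open, the fingers measure 114 mm over their backs; the gripper's body (76 mm by 85 mm) begins 54 mm behind the grasp point. The pads swing forward as they close: fully open they stand 13 mm farther back than shut.
Start: joints at [-1.323, 0.332, -0.065, 1.46, 0.022, 1.35, -0.088], TCP at [0.167, 0.602, 0.231] pointing down, gripper open.
Joint ranges: [-2.6, 2.6], [-0.5, 2.12], [-1.47, 1.34], [0.16, 2.42], [-1.27, 4.41], [0.06, 2.06], [-2.6, 2.6]. Speed limits (rad/s): [2.22, 2.22, 2.79, 2.79, 3.14, 3.14, 3.14].

INTERFACE

Orientations are given as a rotation vector (axis times angle).
In Python, from plant import bot, eyes gives the robot as it stands. The module is installed in compiled form; this text tells all that it offers.
- The arm moves only by the shell command python3 -m inch 'ROWS'. ROWS is JSON, a list of rows, each a list of 3 entries, a list of its own where there are three numbers: the shift along the tool's x, y, z in m, then the turn about the tool's z in degrees, then the gripper's target within -1 to 1 (fully open at 1, half-way at 0, shut at -1). In form: [[[tx, ty, tz], yaw, jaw], ...]. A call has 1 to 5 rows; each row is the pose to reach, as a shift and turn from the pose commanded when the call began, along the tool's axes at that moment; what a row does not reach only later rows make up. A row lasts 1/10 s, in which the tool goes at most 50 mm and 8.59 degrees, less where a joint would pass 70% of its speed; a pose out of reach is approached as far as the arm can. A call with a gripper value outside its range is refused whole. The fingers move at their own pace and stop on an object; the grip force is fixed at half the most. Time passes only in rows, so rows that repeat a pose let the fingers close. It gives the time, the measured TCP pose, the force and the opening at its end, in the units of the state.
- bot.state(): the state, without advancing time (a new reading comes with each control period).
- eyes.snapshot(name): name is "side" or "top"; returns a dict with "color" (480x640x3 uint8, red, green, blue), "fx", "fy", "cx", "cy" (pixels), "position" and "orientation" of the camera in the world. Camera axes: x right, y down, z forward; pixel columns grow to the right and rows downward; lengths in m; the calibration is good to about 2 mm. A picture is of the moment at which its call begins. There is no depth.
- bot.hand_in(): hands the job in, once; it reports no verdict.
The state is a dict: "time": time; "joint_positions": joint angles; "dq": joint speeds; "joint_torque": joint torques, N m; "position": TCP position; "eef_rot": TCP orientation; "wrist_force": force on the tool from outside, world axes, zero at the start; "wrist_torque": the same for the moment, N m; "gripper_width": finger opening in m.
Only numpy, scipy, OpenCV 4.12 (cv2) and the standard library are available. Lean on these libraries where they do the work, as an engineer would, in place of code of your own. Each camera call takes 0.05 s, during which the arm holds its last target.

## Working session

There is one attempt and no reset: what is moved stays moved. The work goes in short steps, Python scripts to look and compute and a shell command to move; the robot and the scene stay as the last step left them, time stands still between calls to the robot, and variables do not carry over. Pictures are saved under pics/ and viewed, and the job is handed in when it is done.

```bash
mkdir -p pics
python3 - <<'E'
from plant import bot, eyes
import cv2
print(bot.state(), bot.grip_depth)
for n in("side","top"):
    s=eyes.snapshot(n); cv2.imwrite(f"pics/{n}0.png",s["color"][:,:,::-1])
    print(n,{k:v for k,v in s.items() if k!="color"})
E
```

```text
{'time': 0.0, 'joint_positions': array([-1.32259635,  0.3328767 , -0.06468838,  1.46090256,  0.02158564,
        1.34990854, -0.08847636]), 'dq': array([ 0.00108362, -0.00179418, -0.001105  ,  0.00039777,  0.00025833,
       -0.00010018, -0.00059282]), 'joint_torque': array([-4.37143699e-04, -6.25436139e+01,  4.88545094e-02, -3.91608024e+01,
        1.62189861e-02,  9.83559410e-03, -6.10736890e-06]), 'position': array([0.16709879, 0.60187284, 0.23053139]), 'eef_rot': array([-4.24008470e-01, -3.11271009e+00,  2.18929150e-03]), 'wrist_force': array([-0.02242974, -1.06484232, -0.17892874]), 'wrist_torque': array([-0.03204756,  0.03216227, -0.04554927]), 'gripper_width': 0.08519208641290613} -0.0187
side {'fx': 472.6178342793902, 'fy': 472.6178342793902, 'cx': 315.9584444390352, 'cy': 233.06464133241172, 'position': array([ 0.36195587, -0.69434759,  0.52125472]), 'orientation': array([-2.14291461,  0.13528076, -0.0593041 ])}
top {'fx': 560.9852655791151, 'fy': 560.9852655791151, 'cx': 323.88726324898704, 'cy': 240.71584804422318, 'position': array([0.27014243, 0.00547633, 0.89588682]), 'orientation': array([-2.05777608,  2.16172808, -0.23894704])}
```

View pics/side0.png

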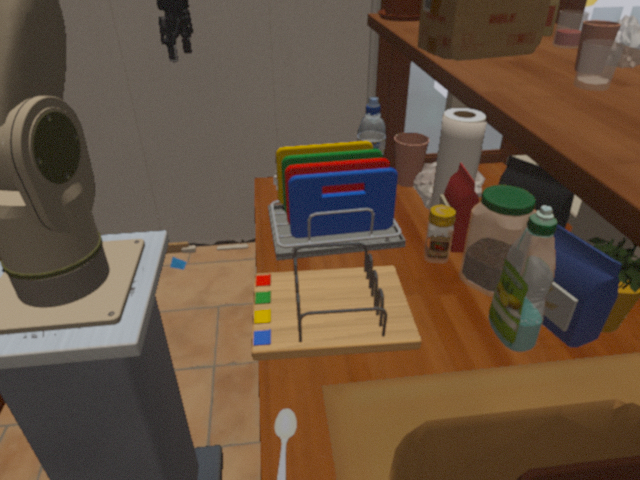

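View pics/top0.png

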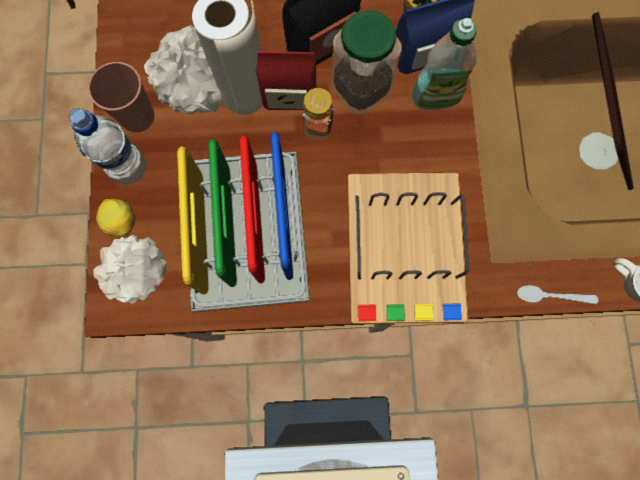

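```bash
cat > h.py <<'E'
import numpy as np, cv2
from scipy.spatial.transform import Rotation as R
def ray(s,uv,z):
    uv=np.atleast_2d(uv).astype(float)
    d=np.c_[(uv[:,0]-s["cx"])/s["fx"],(uv[:,1]-s["cy"])/s["fy"],np.ones(len(uv))]
    d=R.from_rotvec(s["orientation"]).apply(d); p=s["position"]
    return p+d*((z-p[2])/d[:,2])[:,None]
def proj(s,P):
    q=R.from_rotvec(s["orientation"]).inv().apply(np.atleast_2d(P)-s["position"])
    return np.c_[s["cx"]+s["fx"]*q[:,0]/q[:,2],s["cy"]+s["fy"]*q[:,1]/q[:,2]]
HR={"red":[(0,6),(174,180)],"green":[(50,80)],"yellow":[(22,34)],"blue":[(105,122)]}
def mask(s,c,roi,smin=150,vmin=50):
    h=cv2.cvtColor(s["color"],cv2.COLOR_RGB2HSV)
    m=np.zeros(h.shape[:2],np.uint8)
    for a,b in HR[c]: m|=cv2.inRange(h,(a,smin,vmin),(b,255,255))
    x0,y0,x1,y1=roi; k=np.zeros_like(m); k[y0:y1,x0:x1]=m[y0:y1,x0:x1]
    n,l,st,ce=cv2.connectedComponentsWithStats(k)
    if n<2: return k
    return ((l==1+np.argmax(st[1:,4]))*255).astype(np.uint8)
E
python3 - <<'E'
from h import *
from plant import eyes
s=eyes.snapshot("top"); im=s["color"][:,:,::-1]
cv2.imwrite("pics/dr.png",cv2.resize(im[120:320,160:330],None,fx=3,fy=3,interpolation=cv2.INTER_CUBIC)[:600])
cv2.imwrite("pics/st.png",cv2.resize(im[160:330,335:480],None,fx=3.5,fy=3.5,interpolation=cv2.INTER_CUBIC))
for c in HR:
    m=mask(s,c,(340,295,480,330)); M=cv2.moments(m,True); r=cv2.minAreaRect(cv2.findNonZero(m))
    ctr=np.array([M['m10'],M['m01']])/M['m00']
    print("tab",c,ctr.round(2),np.round(cv2.boundingRect(m)),ray(s,ctr,.026).round(4))
    m=mask(s,c,(165,120,305,300)); 
    # left edge of mask per row
    rows=[v for v in range(480) if m[v].any()]
    L=np.array([[np.argmax(m[v]>0)-.5,v] for v in rows[6:-6]])
    p=ray(s,L,.158); k=np.polyfit(p[:,0],p[:,1],1); res=p[:,1]-np.polyval(k,p[:,0])
    print("board",c,rows[0],rows[-1],"slope deg",np.degrees(np.arctan(k[0])).round(2),"res",res.std().round(4), p[[0,-1]].round(4), "xends", ray(s,[[L[0,0],rows[0]-.5],[L[-1,0],rows[-1]+.5]],.158).round(4))
E
```

```text
tab red [366.59 312.43] [358 305  18  16] [[ 0.3453 -0.0669  0.026 ]]
board red 135 282 slope deg 3.15 res 0.0011 [[0.5816 0.1076 0.158 ]
 [0.3894 0.0909 0.158 ]] xends [[0.5913 0.1075 0.158 ]
 [0.3807 0.0911 0.158 ]]
tab green [395.33 312.11] [387 305  17  15] [[ 0.3436 -0.1113  0.026 ]]
board green 139 276 slope deg 2.61 res 0.0004 [[0.5776 0.1496 0.158 ]
 [0.4    0.1413 0.158 ]] xends [[0.5873 0.1496 0.158 ]
 [0.3912 0.1413 0.158 ]]
tab yellow [423.44 311.87] [415 304  18  17] [[ 0.3419 -0.1547  0.026 ]]
board yellow 147 292 slope deg 3.05 res 0.0014 [[0.5678 0.1928 0.158 ]
 [0.3801 0.1744 0.158 ]] xends [[0.5775 0.1929 0.158 ]
 [0.3715 0.1744 0.158 ]]
tab blue [452.08 311.78] [444 304  17  16] [[ 0.3398 -0.199   0.026 ]]
board blue 132 278 slope deg 2.87 res 0.0008 [[0.5839 0.0627 0.158 ]
 [0.3928 0.0496 0.158 ]] xends [[0.5936 0.0624 0.158 ]
 [0.384  0.0499 0.158 ]]
```

View pics/dr.png

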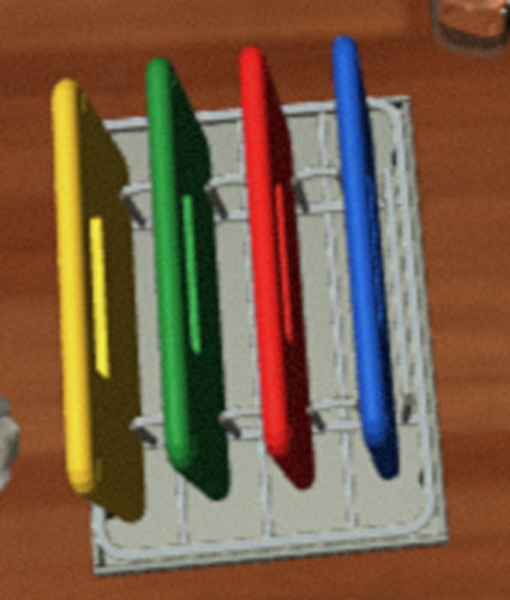

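View pics/st.png

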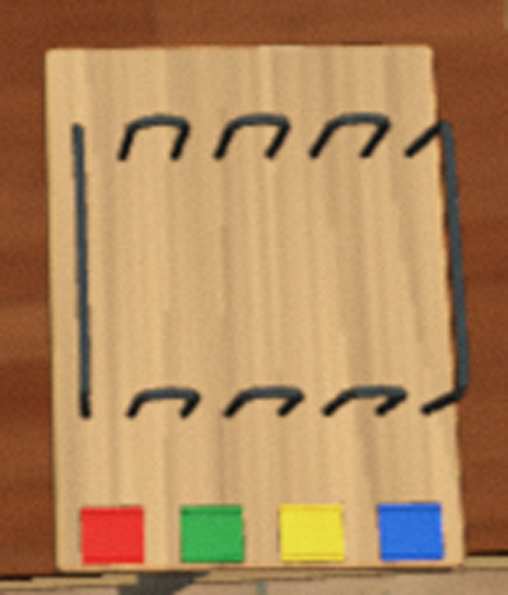

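Run:
```python
from h import *
from plant import eyes
s=eyes.snapshot("top")
print("pitch mm/px", np.linalg.norm(ray(s,[[400,240]],.08)-ray(s,[[401,240]],.08)))
f=np.array([[165,392],[264,392],[365,392]])/3.5+[335,160]
b=np.array([[160,120],[256,119],[353,118]])/3.5+[335,160]
F,B=ray(s,f,.082),ray(s,b,.082)
print(F.round(4),B.round(4),((F+B)/2).round(4),np.degrees(np.arctan2(B[:,1]-F[:,1],B[:,0]-F[:,0])))
c=np.array([[47,48],[432,45],[464,567],[57,570]])/3.5+[335,160]
W=ray(s,c,.024);print(W.round(4),W.mean(0))
# boards: bright strip
h=cv2.cvtColor(s["color"],cv2.COLOR_RGB2HSV)
for col in HR:
    m=mask(s,col,(165,120,305,300)); V=h[:,:,2]*(m>0)
    rows=[v for v in range(480) if m[v].any()]
    pts=[]
    for v in rows:
        r=V[v].astype(float); a=int(np.argmax(m[v]>0)); t=0.6*r[a:a+8].max()
        u=a
        while r[u]>t:u+=1
        pts.append([(a+u-1)/2,v,u-a])
    pts=np.array(pts); w=np.median(pts[:,2])
    # strip continuous from the first row until narrow/shift: keep inliers to line
    k=np.polyfit(pts[10:100,1],pts[10:100,0],1); ok=abs(pts[:,0]-np.polyval(k,pts[:,1]))<1.6
    q=pts[ok]; P=ray(s,q[:,:2],.158); kk=np.polyfit(P[:,0],P[:,1],1)
    print(col,"w",w,"n",ok.sum(),q[0],q[-1],P[0].round(4),P[-1].round(4),"len",np.linalg.norm(P[0]-P[-1]).round(4),"mid",((P[0]+P[-1])/2).round(4),"yline", np.polyval(kk,(P[0,0]+P[-1,0])/2).round(4),np.degrees(np.arctan(kk[0])).round(2))
```

```text
pitch mm/px 0.0014910996768696242
[[ 0.3984 -0.089   0.082 ]
 [ 0.3963 -0.1305  0.082 ]
 [ 0.3942 -0.1728  0.082 ]] [[ 0.5172 -0.0954  0.082 ]
 [ 0.5156 -0.1369  0.082 ]
 [ 0.514  -0.1789  0.082 ]] [[ 0.4578 -0.0922  0.082 ]
 [ 0.456  -0.1337  0.082 ]
 [ 0.4541 -0.1758  0.082 ]] [-3.08310374 -3.08748321 -2.90214263]
[[ 0.5724 -0.0523  0.024 ]
 [ 0.5651 -0.2322  0.024 ]
 [ 0.3231 -0.2218  0.024 ]
 [ 0.3307 -0.0424  0.024 ]] [ 0.44783005 -0.13720263  0.024     ]
red w 8.0 n 131 [243. 135.   5.] [253. 272.   5.] [0.5902 0.1012 0.158 ] [0.3948 0.0915 0.158 ] len 0.1957 mid [0.4925 0.0963 0.158 ] yline 0.0973 2.65
green w 6.0 n 136 [213. 140.   5.] [220. 275.   5.] [0.5848 0.1433 0.158 ] [0.3929 0.1353 0.158 ] len 0.192 mid [0.4889 0.1393 0.158 ] yline 0.141 2.51
yellow w 8.0 n 136 [181.5 148.    6. ] [187. 283.   5.] [0.575  0.1873 0.158 ] [0.3844 0.1791 0.158 ] len 0.1908 mid [0.4797 0.1832 0.158 ] yline 0.1842 2.49
blue w 7.0 n 137 [274. 132.   3.] [285.5 268.    6. ] [0.5926 0.0575 0.158 ] [0.3981 0.0481 0.158 ] len 0.1948 mid [0.4954 0.0528 0.158 ] yline 0.0538 2.53
```

```bash
cat >> h.py <<'E'
def plan(x,y,z,slot_deg):
    """slot_deg: world heading of slot line; tool y must be perpendicular"""
    from plant import bot
    st=bot.state(); r=R.from_rotvec(st["eef_rot"]); A=r.as_matrix()
    d=A.T@(np.array([x,y,z])-st["position"])
    # heading of tool y in world, wanted slot+90 (mod 180)
    h=np.degrees(np.arctan2(A[1,1],A[0,1])); e=(slot_deg+90-h+90)%180-90
    print("t",round(st["time"],2),"pos",st["position"].round(4),"tilt",A[:,2].round(3),"yhead",h.round(2),"w",round(st["gripper_width"],4),"F",st["wrist_force"].round(1))
    print("shift mm",(d*1000).round(1),"yaw tool deg",round(-e,2))
E
python3 - <<'E'
from h import *
plan(.494,.0535,.29,2.5)
E
```

```text
t 0.2 pos [0.1672 0.602  0.2309] tilt [-0.    -0.001 -1.   ] yhead 74.48 w 0.0852 F [-0.4 -0.4 -0.3]
shift mm [-461.7 -441.1  -58.8] yaw tool deg -18.02
```

```bash
python3 -m inch '[[[0,0,-0.04],0,-0.25],[[-0.03,-0.03,-0.06],-4,-0.25],[[-0.065,-0.062,-0.06],-8,-0.25],[[-0.1,-0.095,-0.06],-14,-0.25],[[-0.135,-0.129,-0.06],-18,-0.25]]'
python3 - <<'E'
from h import *
plan(.494,.0535,.29,2.5)
E
```

```text
time: 0.7
position: [0.2635, 0.4401, 0.2913]
eef_rot: [-0.075, 3.141, 0.0]
wrist_force: [2.2, 0.4, -0.2]
gripper_width: 0.0318
t 0.7 pos [0.2635 0.4401 0.2913] tilt [ 0.  0. -1.] yhead 92.73 w 0.0318 F [ 2.2  0.4 -0.2]
shift mm [-211.9 -397.2    1.2] yaw tool deg 0.23
```

```bash
python3 -m inch '[[[-0.022,-0.04,0],0,-0.25],[[-0.044,-0.08,0],0,-0.25],[[-0.066,-0.12,0],0,-0.25],[[-0.088,-0.16,0],0,-0.25],[[-0.11,-0.2,0],0,-0.25]]'
python3 - <<'E'
from h import *
plan(.494,.0535,.29,2.5)
E
```

```text
time: 1.2
position: [0.3819, 0.2449, 0.2914]
eef_rot: [-0.068, 3.141, 0.001]
wrist_force: [0.6, 0.0, 0.8]
gripper_width: 0.0323
t 1.2 pos [0.3819 0.2449 0.2914] tilt [ 0.     0.001 -1.   ] yhead 92.48 w 0.0323 F [0.6 0.  0.8]
shift mm [-103.7 -196.1    1.3] yaw tool deg -0.02
```

```bash
python3 -m inch '[[[-0.022,-0.042,0],0,-0.25],[[-0.044,-0.084,0],0,-0.25],[[-0.066,-0.126,0],0,-0.25],[[-0.09,-0.168,0],0,-0.25],[[-0.104,-0.196,0],0,-0.25]]'; python3 -m inch '[[[0,0,0],0,-0.25],[[0,0,0],0,-0.25]]'
python3 - <<'E'
from h import *
plan(.494,.0535,.29,2.5)
from plant import eyes
for n in("side","top"):
    s=eyes.snapshot(n); cv2.imwrite(f"pics/{n}1.png",s["color"][:,:,::-1])
E
```

```text
time: 1.7
position: [0.4948, 0.052, 0.2915]
eef_rot: [-0.063, 3.14, -0.001]
wrist_force: [-0.7, 0.8, -0.1]
gripper_width: 0.0322
time: 1.9
position: [0.4937, 0.0552, 0.2911]
eef_rot: [0.066, -3.14, -0.0]
wrist_force: [0.5, 0.9, 0.1]
gripper_width: 0.0322
t 1.9 pos [0.4937 0.0552 0.2911] tilt [-0.  0. -1.] yhead 92.4 w 0.0322 F [0.5 0.9 0.1]
shift mm [-0.2 -1.7  1.1] yaw tool deg -0.1
```

View pics/side1.png

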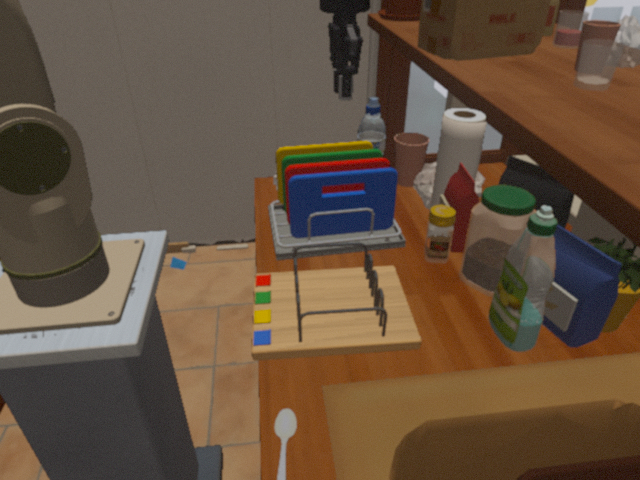

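View pics/top1.png

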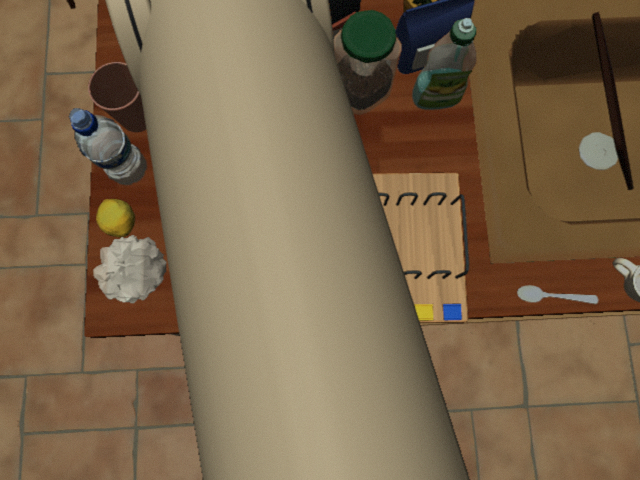

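Run:
```python
from h import *
from plant import eyes
s=eyes.snapshot("side"); im=s["color"][:,:,::-1]
cv2.imwrite("pics/sz.png",cv2.resize(im[130:255,260:410],None,fx=4.5,fy=4.5,interpolation=cv2.INTER_CUBIC))
for c,yy,xx in(("blue",.0538,.4945),("red",.0973,.492),("green",.141,.4875),("yellow",.1842,.479)):
    print(c)
    for z in (.158,.028):
        P=np.array([[xx+a*.1*np.cos(.0436),yy+a*.1*np.sin(.0436),z] for a in(-1,1)])
        print(proj(s,P).round(1).tolist())
    m=mask(s,c,(265,130,410,245),120,40)
    print(cv2.boundingRect(m),[ (v,np.flatnonzero(m[v])[[0,-1]].tolist()) for v in range(146,236,8) if m[v].any()])
```

```text
blue
[[285.2, 176.0], [396.3, 166.9]]
[[288.4, 238.3], [390.8, 228.2]]
(289, 167, 108, 70) [(170, [358, 395]), (178, [291, 396]), (186, [289, 395]), (194, [290, 394]), (202, [290, 393]), (210, [290, 392]), (218, [291, 391]), (226, [291, 389]), (234, [293, 306])]
red
[[282.3, 165.6], [388.9, 157.2]]
[[285.5, 226.3], [384.1, 216.8]]
(285, 157, 106, 65) [(162, [320, 389]), (170, [285, 338]), (178, [285, 288]), (186, [285, 287]), (194, [286, 287]), (202, [287, 287]), (210, [287, 288]), (218, [288, 288])]
green
[[278.5, 156.0], [381.0, 148.2]]
[[281.9, 215.1], [377.0, 206.3]]
(282, 148, 100, 24) [(154, [305, 380]), (162, [282, 300]), (170, [283, 283])]
yellow
[[273.0, 147.4], [371.9, 140.1]]
[[276.6, 205.0], [368.6, 196.8]]
(276, 141, 97, 63) [(146, [285, 371]), (154, [277, 294]), (162, [277, 281]), (170, [278, 281]), (178, [278, 281]), (186, [279, 282]), (194, [279, 282]), (202, [281, 283])]
```

View pics/sz.png

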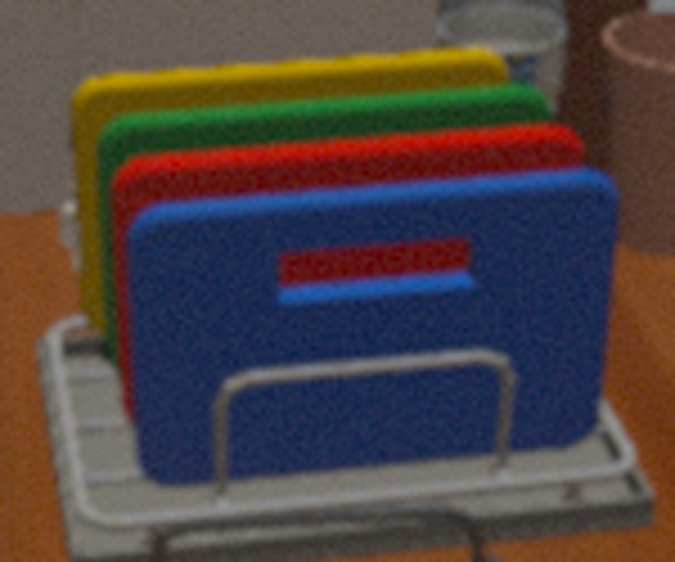

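```bash
python3 -m inch '[[[-0.002,-0.002,0.04],0,-0.25],[[-0.002,-0.002,0.08],0,-0.25],[[-0.002,-0.002,0.1],0,-0.25],[[-0.002,-0.002,0.11],0,-0.25],[[-0.002,-0.002,0.11],0,-0.25]]'
python3 - <<'E'
from h import *
plan(.4955,.0538,.127,2.5)
from plant import eyes
s=eyes.snapshot("side"); cv2.imwrite(f"pics/a1.png",cv2.resize(s["color"][60:260,240:430,::-1],None,fx=3,fy=3,interpolation=cv2.INTER_CUBIC))
E
```

```text
time: 2.55
position: [0.4952, 0.0542, 0.1806]
eef_rot: [0.07, -3.139, 0.0]
wrist_force: [-0.4, -0.2, 0.6]
gripper_width: 0.0317
t 2.55 pos [0.4952 0.0542 0.1806] tilt [-0.002 -0.    -1.   ] yhead 92.56 w 0.0317 F [-0.4 -0.2  0.6]
shift mm [-0.4 -0.4 53.6] yaw tool deg 0.06
```

View pics/a1.png

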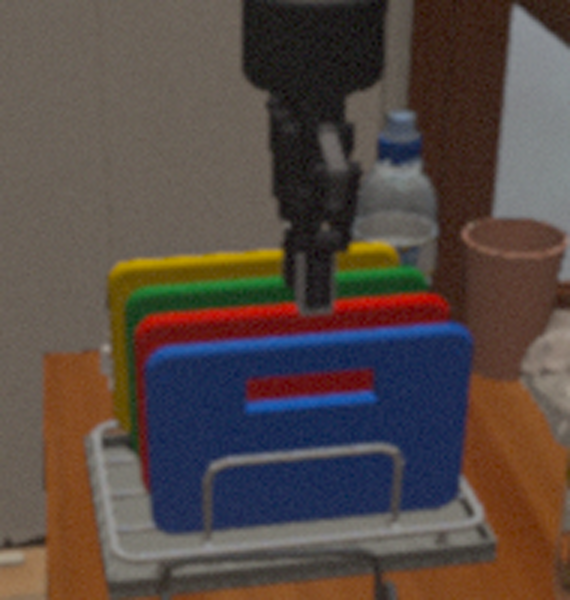

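```bash
python3 - <<'E'
from h import *
from plant import eyes
s=eyes.snapshot("side")
print(proj(s,[[.4952,.0542,.1806],[.4952,.0382,.1806],[.4952,.07,.1806]]).round(1))
E
python3 -m inch '[[[0,0,0.02],0,-0.25],[[0,0,0.04],0,-0.25],[[0,0,0.053],0,-0.25],[[0,0,0.053],0,-0.25],[[0,0,0.053],0,-0.25]]'
python3 - <<'E'
from h import *
plan(.4955,.0538,.127,2.5)
from plant import eyes
s=eyes.snapshot("side"); cv2.imwrite(f"pics/a2.png",cv2.resize(s["color"][60:260,240:430,::-1],None,fx=3,fy=3,interpolation=cv2.INTER_CUBIC))
E
```

```text
[[342.3 159.4]
 [343.8 163.3]
 [340.8 155.8]]
time: 3.15
position: [0.4963, 0.0537, 0.1292]
eef_rot: [-0.068, 3.14, 0.0]
wrist_force: [0.1, 0.3, 0.5]
gripper_width: 0.0316
t 3.15 pos [0.4963 0.0537 0.1292] tilt [ 0.001  0.    -1.   ] yhead 92.48 w 0.0316 F [0.1 0.3 0.5]
shift mm [0.8 0.2 2.2] yaw tool deg -0.02
```

View pics/a2.png

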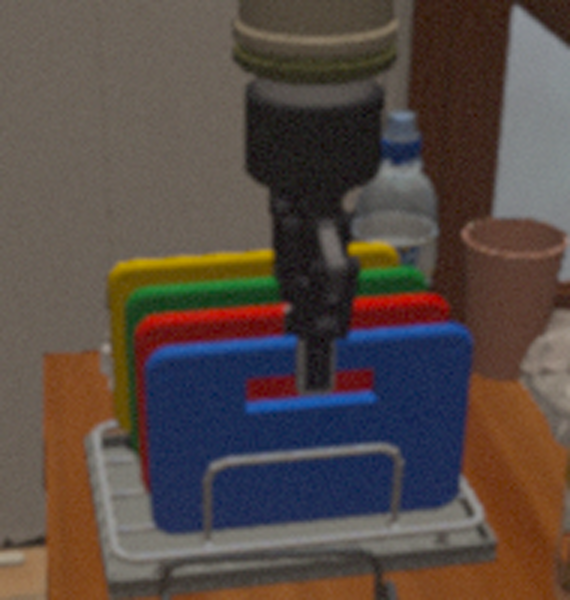

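```bash
python3 -m inch '[[[0,0,0],0,-1],[[0,0,0],0,-1],[[0,0,0],0,-1],[[0,0,0],0,-1],[[0,0,0],0,-1]]'; python3 -m inch '[[[0,0,-0.01],0,-1],[[0,0,-0.02],0,-1],[[0,0,-0.02],0,-1]]'
```

```text
time: 3.7
position: [0.4964, 0.0537, 0.1293]
eef_rot: [-0.068, 3.139, 0.001]
wrist_force: [-0.8, -0.7, 6.9]
gripper_width: 0.0107
time: 4.0
position: [0.4966, 0.0537, 0.1499]
eef_rot: [-0.068, 3.139, 0.001]
wrist_force: [-0.5, -0.4, -2.9]
gripper_width: 0.011
```

```bash
python3 -m inch '[[[0,0,-0.03],0,-1],[[0,0,-0.06],0,-1],[[0,0,-0.09],0,-1],[[0,0,-0.12],0,-1],[[0,0,-0.14],0,-1]]'
python3 - <<'E'
from h import *
plan(.4540,-.2032,.29,-2.5)
E
```

```text
time: 4.5
position: [0.4961, 0.0535, 0.2903]
eef_rot: [-0.068, 3.139, 0.001]
wrist_force: [-0.2, -0.7, -3.3]
gripper_width: 0.0111
t 4.5 pos [0.4961 0.0535 0.2903] tilt [ 0.002  0.001 -1.   ] yhead 92.47 w 0.0111 F [-0.2 -0.7 -3.3]
shift mm [  53.1 -254.7    0. ] yaw tool deg 4.97
```

```bash
python3 -m inch '[[[0.008,-0.035,0],1,-1],[[0.018,-0.08,0],2,-1],[[0.028,-0.125,0],3,-1],[[0.038,-0.17,0],4,-1],[[0.048,-0.215,0],5,-1]]'; python3 -m inch '[[[0.005,-0.025,0],0,-1],[[0.005,-0.04,0],0,-1],[[0.005,-0.04,0],0,-1],[[0.005,-0.04,0],0,-1]]'
python3 - <<'E'
from h import *
plan(.4555,-.2032,.29,-2.5)
from plant import eyes
s=eyes.snapshot("side"); cv2.imwrite(f"pics/a3.png",s["color"][:,:,::-1])
s=eyes.snapshot("top"); cv2.imwrite(f"pics/a3t.png",s["color"][:,:,::-1])
E
```

```text
time: 5.0
position: [0.4563, -0.165, 0.2883]
eef_rot: [0.07, 3.14, 0.001]
wrist_force: [0.9, 0.2, -2.9]
gripper_width: 0.0113
time: 5.4
position: [0.4504, -0.2026, 0.2881]
eef_rot: [-0.069, -3.14, -0.001]
wrist_force: [0.2, 0.7, -2.7]
gripper_width: 0.0111
t 5.4 pos [ 0.4504 -0.2026  0.2881] tilt [-0.  0. -1.] yhead 87.47 w 0.0111 F [ 0.2  0.7 -2.7]
shift mm [-5.2 -0.3 -1.9] yaw tool deg -0.03
```

View pics/a3.png

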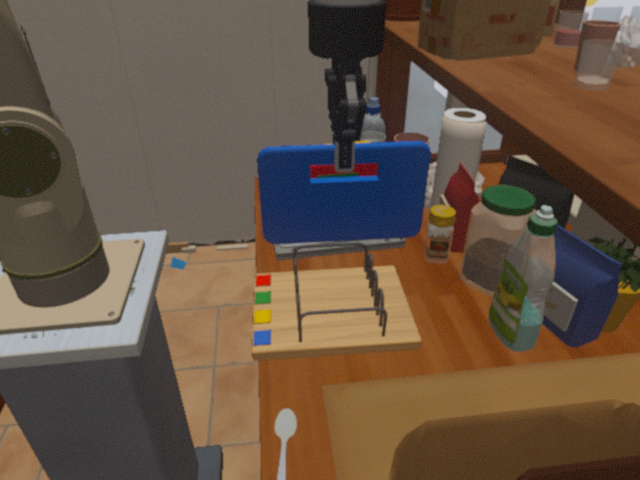

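View pics/a3t.png

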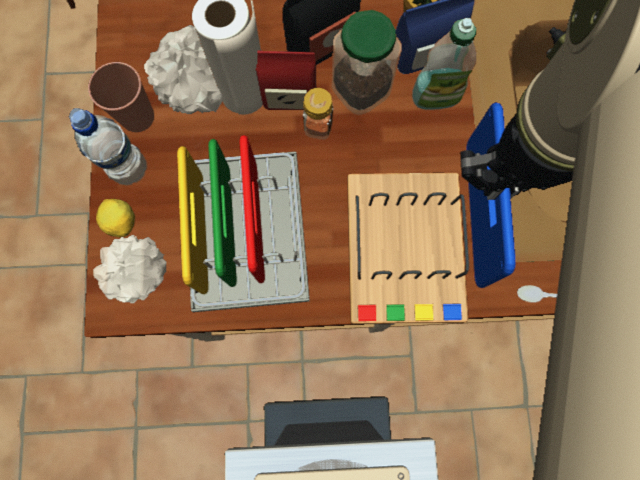

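Run:
```python
from h import *
from plant import eyes
s=eyes.snapshot("side")
m=mask(s,"blue",(240,100,450,260),120,40)
print(cv2.boundingRect(m),[(v,np.flatnonzero(m[v])[[0,-1]].tolist()) for v in range(146,250,12)])
t=-.0436
def corners(cx,cy,zb,off=-.006):
    return [[cx+a*.1*np.cos(t)-off*np.sin(t),cy+a*.1*np.sin(t)+off*np.cos(t),zb+b] for a,b in((-1,0),(1,0),(-1,.13),(1,.13))]
print(proj(s,corners(.4504,-.2026,.187)).round(1))
print("slot",proj(s,corners(.4540,-.2032,.024)).round(1))
```

```text
(258, 141, 172, 102) [(146, [275, 427]), (158, [258, 429]), (170, [259, 426]), (182, [260, 425]), (194, [261, 423]), (206, [262, 422]), (218, [263, 420]), (230, [264, 417]), (242, [273, 280])]
[[262.1 246.5]
 [419.9 238.3]
 [253.5 149. ]
 [432.6 141.9]]
slot [[272.8 340.1]
 [410.2 331.4]
 [266.8 267.7]
 [420.  259.3]]
```

```bash
python3 -m inch '[[[-0.0035,0,0.03],0,-1],[[-0.0035,0,0.06],0,-1],[[-0.0035,0,0.08],0,-1],[[-0.0035,0,0.09],0,-1],[[-0.0035,0,0.09],0,-1]]'
python3 - <<'E'
from h import *
plan(.4540,-.2032,.1253,-2.5)
from plant import eyes
s=eyes.snapshot("side"); cv2.imwrite(f"pics/a4.png",cv2.resize(s["color"][150:370,230:440,::-1],None,fx=2.7,fy=2.7,interpolation=cv2.INTER_CUBIC))
s=eyes.snapshot("top"); cv2.imwrite(f"pics/a4t.png",cv2.resize(s["color"][100:330,340:580,::-1],None,fx=2.6,fy=2.6,interpolation=cv2.INTER_CUBIC))
E
```

```text
time: 6.05
position: [0.4535, -0.2025, 0.1974]
eef_rot: [-0.067, -3.139, -0.0]
wrist_force: [0.1, 0.7, -2.7]
gripper_width: 0.0112
t 6.05 pos [ 0.4535 -0.2025  0.1974] tilt [-0.002  0.    -1.   ] yhead 87.54 w 0.0112 F [ 0.1  0.7 -2.7]
shift mm [-0.6 -0.7 72.1] yaw tool deg 0.04
```

View pics/a4.png

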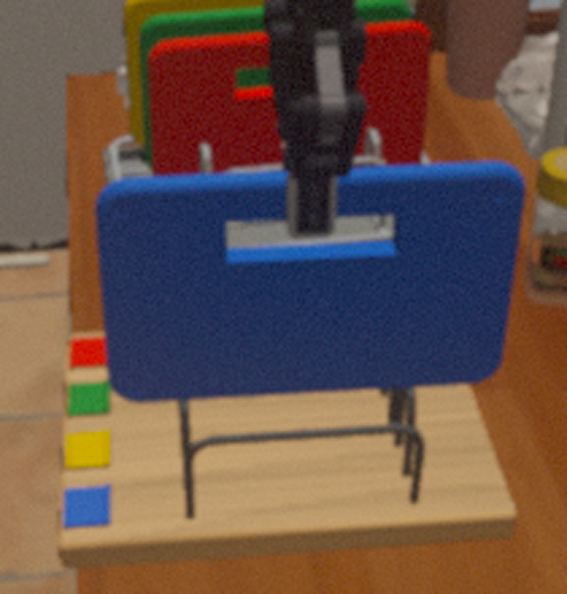

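View pics/a4t.png

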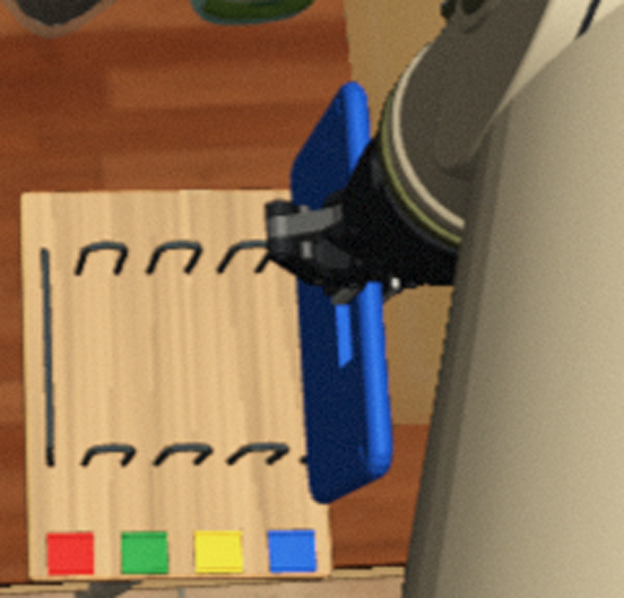

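Run:
```python
from h import *
from plant import eyes
s=eyes.snapshot("top")
f=np.array([[380,414],[425,412],[361,158],[408,157]])/3.5+[335,160]-.36
print(ray(s,f,.024).round(4), ray(s,f,.024).mean(0).round(4))
t=-.0436;c=np.array([.4540,-.2032]);n=np.array([-np.sin(t),np.cos(t)]);e=np.array([np.cos(t),np.sin(t)])
print("expected base legs",[(c+a*.06*e+b*.010*n).round(4).tolist() for a,b in((-1,1),(-1,-1),(1,1),(1,-1))])
s=eyes.snapshot("side")
# expected outer hoop in side view
for a in(-1,1):
  for z in(.024,.0805): print(proj(s,np.r_[c+a*.06*e-.010*n,z]).round(1), (proj(s,np.r_[c+a*.06*e-.010*n,z])-[230,150])*2.7)
```

```text
[[ 0.3934 -0.1908  0.024 ]
 [ 0.3933 -0.2111  0.024 ]
 [ 0.5127 -0.1934  0.024 ]
 [ 0.5121 -0.2151  0.024 ]] [ 0.4529 -0.2026  0.024 ]
expected base legs [[0.3945, -0.1906], [0.3936, -0.2106], [0.5144, -0.1958], [0.5135, -0.2158]]
[[300.8 340.4]] [[191.24172971 513.98653719]]
[[299.7 310.8]] [[188.15851438 434.1979527 ]]
[[383.7 335.1]] [[414.8659516  499.70903959]]
[[386.4 305.6]] [[422.34803611 420.11192815]]
```

```bash
python3 -m inch '[[[0,-0.0005,0.015],0,-1],[[0,-0.0005,0.03],0,-1],[[0,-0.0005,0.04],0,-1],[[0,-0.0005,0.045],0,-1],[[0,-0.0005,0.045],0,-1]]'; python3 -m inch '[[[0,0,0.01],0,-1],[[0,0,0.02],0,-1],[[0,0,0.024],0,-1],[[0,0,0.024],0,-1]]'
```

```text
time: 6.75
position: [0.4538, -0.2037, 0.1532]
eef_rot: [-0.069, -3.14, -0.0]
wrist_force: [0.2, 0.5, -2.5]
gripper_width: 0.011
time: 7.15
position: [0.4534, -0.2036, 0.1285]
eef_rot: [-0.069, -3.139, -0.0]
wrist_force: [-0.8, -0.3, -2.3]
gripper_width: 0.0109
```

```bash
python3 -m inch '[[[0,0,0.002],0,-1],[[0,0,0.003],0,-1],[[0,0,0.003],0,-1]]';python3 -m inch '[[[0,0,0.001],0,-1],[[0,0,0.001],0,-1]]'
```

```text
time: 7.45
position: [0.454, -0.2037, 0.1263]
eef_rot: [0.069, 3.141, 0.0]
wrist_force: [-0.6, 0.4, -3.8]
gripper_width: 0.0114
time: 7.65
position: [0.4541, -0.2038, 0.1255]
eef_rot: [0.069, 3.14, 0.0]
wrist_force: [-1.4, 0.5, -1.3]
gripper_width: 0.0112
```

```bash
python3 -m inch '[[[0,0,0.001],0,-1],[[0,0,0.001],0,-1]]';python3 -m inch '[[[0,0,0.001],0,-1],[[0,0,0.001],0,-1]]'
```

```text
time: 7.85
position: [0.4541, -0.204, 0.1254]
eef_rot: [0.07, 3.14, 0.001]
wrist_force: [-6.7, 1.7, 12.8]
gripper_width: 0.0109
time: 8.05
position: [0.4541, -0.2043, 0.1254]
eef_rot: [0.07, 3.14, 0.002]
wrist_force: [-12.9, 3.3, 27.4]
gripper_width: 0.011
```

```bash
python3 -m inch '[[[0,0,-0.002],0,-1],[[0,0,-0.002],0,-0.25],[[0,0,-0.002],0,-0.25],[[0,0,-0.002],0,-0.25],[[0,0,-0.002],0,-0.25]]'; python3 -m inch '[[[0,0,-0.03],0,-0.25],[[0,0,-0.07],0,-0.25],[[0,0,-0.11],0,-0.25],[[0,0,-0.15],0,-0.25],[[0,0,-0.16],0,-0.25]]'
python3 - <<'E'
from h import *
plan(.4945,.0973,.29,2.5)
E
```

```text
time: 8.55
position: [0.4539, -0.2037, 0.1252]
eef_rot: [-0.069, -3.141, 0.0]
wrist_force: [-0.0, -0.8, 0.7]
gripper_width: 0.0321
time: 9.05
position: [0.4552, -0.2044, 0.2893]
eef_rot: [0.069, 3.135, -0.0]
wrist_force: [-0.5, -0.3, 0.5]
gripper_width: 0.0321
t 9.05 pos [ 0.4552 -0.2044  0.2893] tilt [ 0.006 -0.    -1.   ] yhead 87.47 w 0.0321 F [-0.5 -0.3  0.5]
shift mm [-25.9 303.2  -0.6] yaw tool deg -5.03
```

Next red. Move across above it, then look.

```bash
python3 -m inch '[[[-0.004,0.04,0],-1,-0.25],[[-0.008,0.085,0],-2,-0.25],[[-0.012,0.13,0],-3,-0.25],[[-0.016,0.175,0],-4,-0.25],[[-0.02,0.22,0],-5,-0.25]]'
python3 - <<'E'
from h import *
plan(.4940,.0970,.29,2.5)
E
```

```text
time: 9.55
position: [0.4833, 0.017, 0.2848]
eef_rot: [0.069, -3.141, -0.001]
wrist_force: [0.8, -0.8, -0.3]
gripper_width: 0.0319
t 9.55 pos [0.4833 0.017  0.2848] tilt [-0.  0. -1.] yhead 92.53 w 0.0319 F [ 0.8 -0.8 -0.3]
shift mm [-14.2  79.4  -5.2] yaw tool deg 0.03
```

```bash
python3 -m inch '[[[-0.007,0.04,0],0,-0.25],[[-0.014,0.075,0],0,-0.25],[[-0.014,0.0793,0],0,-0.25],[[-0.014,0.0793,0.03],0,-0.25],[[-0.014,0.0793,0.07],0,-0.25]]'; python3 -m inch '[[[0,0,0.02],0,-0.25],[[0,0,0.03],0,-0.25],[[0,0,0.03],0,-0.25],[[0,0,0.03],0,-0.25]]'
python3 - <<'E'
from h import *
plan(.4940,.0970,.129,2.5)
from plant import eyes
s=eyes.snapshot("side"); cv2.imwrite(f"pics/b1.png",cv2.resize(s["color"][60:360,240:430,::-1],None,fx=2,fy=2,interpolation=cv2.INTER_CUBIC))
E
```

```text
time: 10.05
position: [0.495, 0.095, 0.2154]
eef_rot: [-0.068, 3.138, 0.002]
wrist_force: [0.1, 0.1, -0.8]
gripper_width: 0.0322
time: 10.45
position: [0.4946, 0.0949, 0.1862]
eef_rot: [-0.068, 3.14, 0.001]
wrist_force: [0.6, 0.3, 0.2]
gripper_width: 0.0315
t 10.45 pos [0.4946 0.0949 0.1862] tilt [ 0.001  0.    -1.   ] yhead 92.47 w 0.0315 F [0.6 0.3 0.2]
shift mm [ 0.6  2.1 57.2] yaw tool deg -0.03
```

View pics/b1.png

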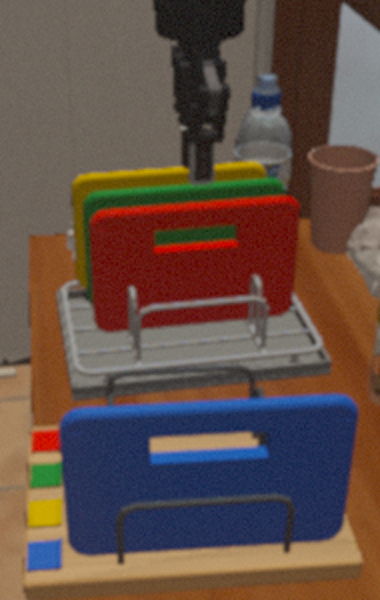

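```bash
python3 -m inch '[[[0.002,0.002,0],0,-0.25],[[0.002,0.002,0.02],0,-0.25],[[0.002,0.002,0.04],0,-0.25],[[0.002,0.002,0.057],0,-0.25],[[0.002,0.002,0.057],0,-0.25]]';  python3 -m inch '[[[0,0,0],0,-0.25],[[0,0,0],0,-0.25]]';python3 - <<'E'
from h import *
plan(.4925,.0970,.129,2.5)
from plant import eyes
s=eyes.snapshot("side"); cv2.imwrite(f"pics/b2.png",cv2.resize(s["color"][60:260,240:430,::-1],None,fx=3,fy=3,interpolation=cv2.INTER_CUBIC))
E
```

```text
time: 11.0
position: [0.491, 0.0969, 0.1271]
eef_rot: [0.068, -3.139, 0.001]
wrist_force: [0.2, 0.7, 0.8]
gripper_width: 0.0318
time: 11.2
position: [0.4927, 0.0972, 0.1296]
eef_rot: [-0.068, 3.139, 0.001]
wrist_force: [0.6, 0.2, 0.0]
gripper_width: 0.0324
t 11.2 pos [0.4927 0.0972 0.1296] tilt [ 0.002  0.001 -1.   ] yhead 92.49 w 0.0324 F [0.6 0.2 0. ]
shift mm [ 0.2 -0.2  0.6] yaw tool deg -0.01
```

View pics/b2.png

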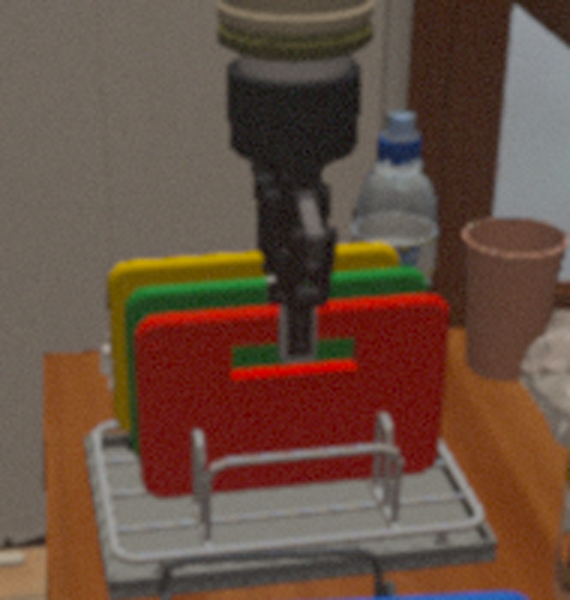

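Finger centred on the hole (x≈296 of 232–356 in the crop). Close and lift.

```bash
python3 -m inch '[[[0,0,0],0,-1],[[0,0,0],0,-1],[[0,0,0],0,-1],[[0,0,0],0,-1],[[0,0,0],0,-1]]'; python3 -m inch '[[[0,0,-0.02],0,-1],[[0,0,-0.05],0,-1],[[0,0,-0.09],0,-1],[[0,0,-0.13],0,-1],[[0,0,-0.16],0,-1]]'
python3 - <<'E'
from h import *
plan(.4590,-.0710,.29,-2.5)
E
```

```text
time: 11.75
position: [0.4924, 0.0972, 0.129]
eef_rot: [-0.068, 3.14, 0.001]
wrist_force: [-1.6, -0.8, 6.7]
gripper_width: 0.0113
time: 12.25
position: [0.492, 0.0968, 0.2904]
eef_rot: [-0.068, 3.14, 0.001]
wrist_force: [1.0, -0.1, -3.8]
gripper_width: 0.0109
t 12.25 pos [0.492  0.0968 0.2904] tilt [ 0.001  0.001 -1.   ] yhead 92.47 w 0.0109 F [ 1.  -0.1 -3.8]
shift mm [  40.2 -166.2    0.3] yaw tool deg 4.97
```

```bash
python3 -m inch '[[[0.01,-0.04,0],1,-1],[[0.02,-0.085,0],2,-1],[[0.032,-0.13,0],4,-1],[[0.04,-0.166,0],5,-1],[[0.04,-0.166,0],5,-1]]'; python3 -m inch '[[[0,0,0.03],0,-1],[[0,0,0.06],0,-1],[[0,0,0.09],0,-1],[[0,0,0.09],0,-1],[[0,0,0.09],0,-1]]'
python3 - <<'E'
from h import *
plan(.4592,-.0712,.1253,-2.5)
from plant import eyes
s=eyes.snapshot("side"); cv2.imwrite(f"pics/b3.png",cv2.resize(s["color"][150:370,230:440,::-1],None,fx=2.7,fy=2.7,interpolation=cv2.INTER_CUBIC))
s=eyes.snapshot("top"); cv2.imwrite(f"pics/b3t.png",cv2.resize(s["color"][100:330,300:540,::-1],None,fx=2.6,fy=2.6,interpolation=cv2.INTER_CUBIC))
E
```

```text
time: 12.75
position: [0.4578, -0.0762, 0.2883]
eef_rot: [-0.083, -3.14, 0.0]
wrist_force: [0.7, -0.2, -3.1]
gripper_width: 0.0108
time: 13.25
position: [0.4591, -0.0705, 0.1987]
eef_rot: [-0.069, -3.14, 0.0]
wrist_force: [0.5, -0.0, -3.0]
gripper_width: 0.0112
t 13.25 pos [ 0.4591 -0.0705  0.1987] tilt [-0.001 -0.    -1.   ] yhead 87.49 w 0.0112 F [ 0.5 -0.  -3. ]
shift mm [-0.2 -0.7 73.4] yaw tool deg -0.01
```

View pics/b3.png

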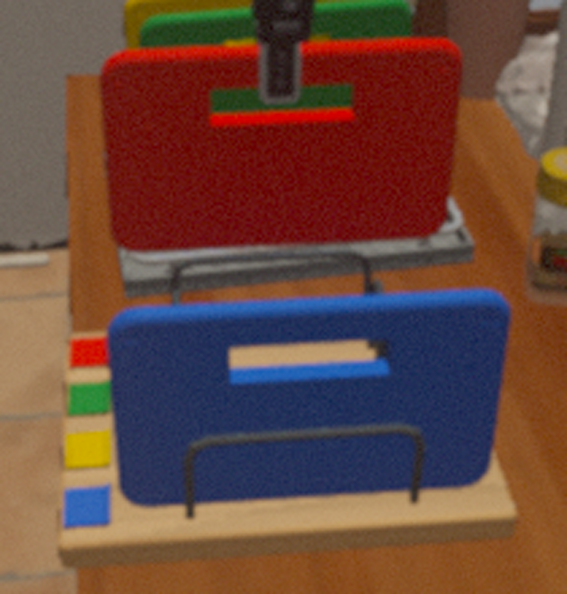

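View pics/b3t.png

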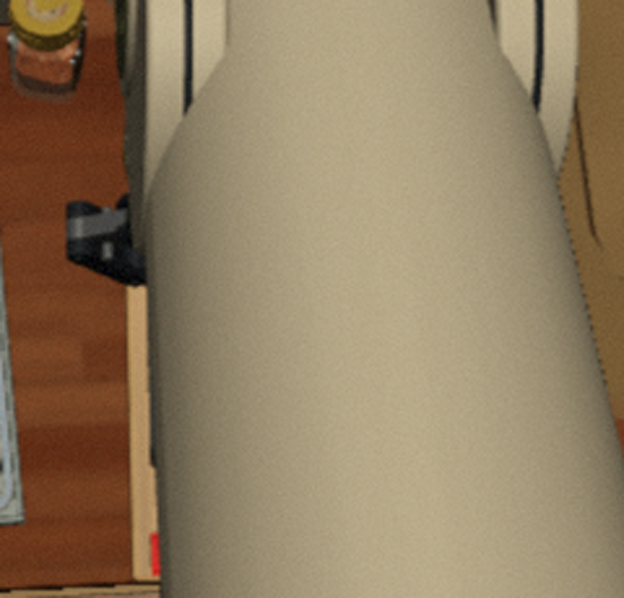

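```bash
python3 -m inch '[[[0,-0.0005,0.015],0,-1],[[0,-0.0005,0.03],0,-1],[[0,-0.0005,0.04],0,-1],[[0,-0.0005,0.045],0,-1],[[0,-0.0005,0.045],0,-1]]'; python3 -m inch '[[[0,0,0.01],0,-1],[[0,0,0.02],0,-1],[[0,0,0.025],0,-1],[[0,0,0.025],0,-1]]'
```

```text
time: 13.85
position: [0.4593, -0.0711, 0.1534]
eef_rot: [-0.069, -3.141, 0.0]
wrist_force: [1.1, -0.2, -3.0]
gripper_width: 0.0112
time: 14.25
position: [0.4586, -0.0711, 0.1274]
eef_rot: [-0.069, -3.139, 0.0]
wrist_force: [0.2, -0.8, -5.4]
gripper_width: 0.011
```

```bash
python3 -m inch '[[[0,0,0.002],0,-1],[[0,0,0.003],0,-1],[[0,0,0.003],0,-1]]';python3 -m inch '[[[0,0,0.001],0,-1],[[0,0,0.001],0,-1]]'
```

```text
time: 14.55
position: [0.4593, -0.0711, 0.1254]
eef_rot: [0.069, 3.141, 0.0]
wrist_force: [0.1, 0.7, -3.5]
gripper_width: 0.011
time: 14.75
position: [0.4594, -0.0712, 0.1252]
eef_rot: [0.069, 3.141, 0.001]
wrist_force: [-5.9, 0.4, 9.5]
gripper_width: 0.0109
```

Seated. Release and go for green.

```bash
python3 -m inch '[[[0,0,-0.001],0,-1],[[0,0,-0.001],0,-0.25],[[0,0,-0.001],0,-0.25],[[0,0,-0.001],0,-0.25],[[0,0,-0.001],0,-0.25]]'; python3 -m inch '[[[0,0,-0.03],0,-0.25],[[0,0,-0.07],0,-0.25],[[0,0,-0.11],0,-0.25],[[0,0,-0.15],0,-0.25],[[0,0,-0.16],0,-0.25]]'
python3 - <<'E'
from h import *
plan(.4895,.1405,.29,2.5)
E
```

```text
time: 15.25
position: [0.4593, -0.0711, 0.1253]
eef_rot: [0.069, 3.141, 0.0]
wrist_force: [0.4, -0.1, -0.2]
gripper_width: 0.032
time: 15.75
position: [0.4607, -0.0714, 0.2894]
eef_rot: [0.069, 3.135, 0.002]
wrist_force: [-0.5, -0.3, -0.2]
gripper_width: 0.0319
t 15.75 pos [ 0.4607 -0.0714  0.2894] tilt [ 0.006  0.001 -1.   ] yhead 87.47 w 0.0319 F [-0.5 -0.3 -0.2]
shift mm [-1.940e+01  2.129e+02 -2.000e-01] yaw tool deg -5.03
```

```bash
python3 -m inch '[[[-0.004,0.045,0],-1,-0.25],[[-0.008,0.09,0],-2,-0.25],[[-0.012,0.135,0],-4,-0.25],[[-0.016,0.18,0],-5,-0.25],[[-0.019,0.212,0],-5,-0.25]]'; python3 -m inch '[[[0,0,0],0,-0.25],[[0,0,0.03],0,-0.25],[[0,0,0.07],0,-0.25],[[0,0,0.1],0,-0.25],[[0,0,0.1],0,-0.25]]'
python3 - <<'E'
from h import *
plan(.488,.1405,.129,2.5)
from plant import eyes
s=eyes.snapshot("side"); cv2.imwrite(f"pics/c1.png",cv2.resize(s["color"][60:260,240:430,::-1],None,fx=3,fy=3,interpolation=cv2.INTER_CUBIC))
E
```

```text
time: 16.25
position: [0.4871, 0.1431, 0.2845]
eef_rot: [0.073, -3.14, -0.0]
wrist_force: [1.0, 0.4, 0.4]
gripper_width: 0.0323
time: 16.75
position: [0.4851, 0.1384, 0.1813]
eef_rot: [0.067, -3.134, 0.005]
wrist_force: [0.1, -0.0, 0.8]
gripper_width: 0.032
t 16.75 pos [0.4851 0.1384 0.1813] tilt [-0.006 -0.003 -1.   ] yhead 92.45 w 0.032 F [ 0.1 -0.   0.8]
shift mm [-3.3  2.2 52.3] yaw tool deg -0.05
```

View pics/c1.png

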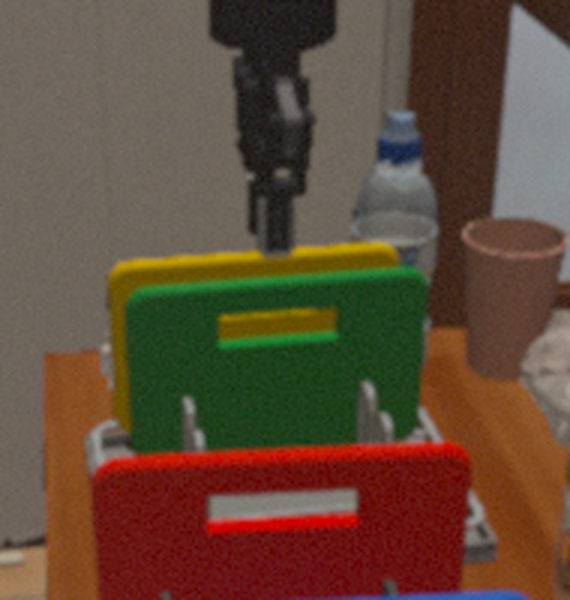

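```bash
python3 -m inch '[[[-0.001,0.002,0],0,-0.25],[[-0.001,0.002,0],0,-0.25]]'
python3 - <<'E'
from h import *
plan(.488,.1405,.129,2.5)
E
```

```text
time: 17.0
position: [0.4895, 0.1424, 0.1871]
eef_rot: [-0.068, 3.138, 0.002]
wrist_force: [-0.2, 0.2, 0.7]
gripper_width: 0.0322
t 17.0 pos [0.4895 0.1424 0.1871] tilt [ 0.003  0.001 -1.   ] yhead 92.49 w 0.0322 F [-0.2  0.2  0.7]
shift mm [ 1.7 -1.9 58.1] yaw tool deg -0.01
```

```bash
python3 -m inch '[[[0.0015,-0.0018,0],0,-0.25],[[0.0015,-0.0018,0.02],0,-0.25],[[0.0015,-0.0018,0.04],0,-0.25],[[0.0015,-0.0018,0.058],0,-0.25],[[0.0015,-0.0018,0.058],0,-0.25]]';  python3 -m inch '[[[0,0,0],0,-0.25],[[0,0,0],0,-0.25]]';python3 - <<'E'
from h import *
plan(.488,.1405,.129,2.5)
from plant import eyes
s=eyes.snapshot("side"); cv2.imwrite(f"pics/c2.png",cv2.resize(s["color"][60:260,240:430,::-1],None,fx=3,fy=3,interpolation=cv2.INTER_CUBIC))
E
```

```text
time: 17.5
position: [0.4859, 0.1396, 0.126]
eef_rot: [0.068, -3.138, 0.002]
wrist_force: [0.2, -0.2, 0.5]
gripper_width: 0.032
time: 17.7
position: [0.4877, 0.1402, 0.1287]
eef_rot: [-0.068, 3.139, 0.002]
wrist_force: [-0.1, -0.1, 0.1]
gripper_width: 0.0325
t 17.7 pos [0.4877 0.1402 0.1287] tilt [ 0.002  0.001 -1.   ] yhead 92.48 w 0.0325 F [-0.1 -0.1  0.1]
shift mm [-0.3  0.2 -0.3] yaw tool deg -0.02
```

View pics/c2.png

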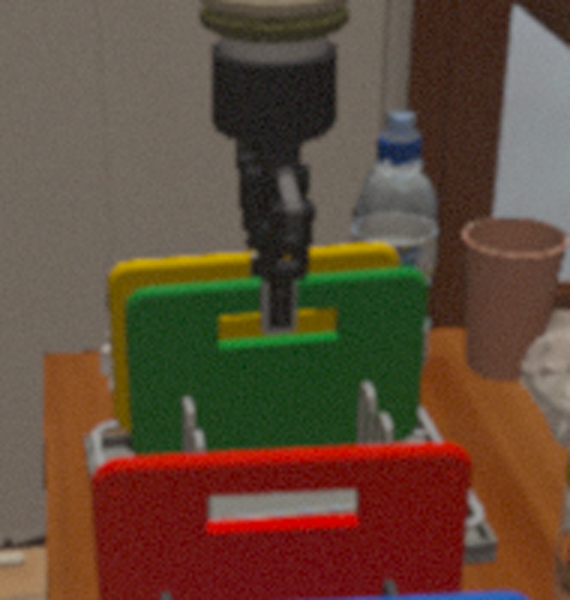

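```bash
python3 -m inch '[[[0,0,0],0,-1],[[0,0,0],0,-1],[[0,0,0],0,-1],[[0,0,0],0,-1],[[0,0,0],0,-1]]'; python3 -m inch '[[[0,0,-0.02],0,-1],[[0,0,-0.05],0,-1],[[0,0,-0.09],0,-1],[[0,0,-0.13],0,-1],[[0,0,-0.17],0,-1]]';python3 -m inch '[[[0,0,0],0,-1],[[0,0,0],0,-1]]'
python3 - <<'E'
from h import *
plan(.4574,-.1153,.30,-2.5)
E
```

```text
time: 18.25
position: [0.4875, 0.1403, 0.1281]
eef_rot: [-0.068, 3.14, 0.001]
wrist_force: [-1.4, 0.6, 6.0]
gripper_width: 0.0111
time: 18.75
position: [0.4864, 0.1397, 0.2985]
eef_rot: [0.068, -3.14, 0.001]
wrist_force: [1.2, 1.2, -3.4]
gripper_width: 0.0109
time: 18.95
position: [0.487, 0.14, 0.2972]
eef_rot: [-0.068, 3.14, 0.001]
wrist_force: [0.9, -0.2, -3.7]
gripper_width: 0.0109
t 18.95 pos [0.487  0.14   0.2972] tilt [ 0.  0. -1.] yhead 92.48 w 0.0109 F [ 0.9 -0.2 -3.7]
shift mm [  40.6 -253.8   -2.9] yaw tool deg 4.98
```

```bash
python3 -m inch '[[[0.008,-0.045,0],1,-1],[[0.016,-0.09,0],2,-1],[[0.024,-0.135,0],3,-1],[[0.032,-0.18,0],4,-1],[[0.038,-0.225,0],5,-1]]'; python3 -m inch '[[[0.002,-0.025,0],0,-1],[[0.002,-0.034,0],0,-1],[[0.002,-0.034,0],0,-1]]'
python3 - <<'E'
from h import *
plan(.4574,-.1153,.20,-2.5)
E
```

```text
time: 19.45
position: [0.4572, -0.0881, 0.2954]
eef_rot: [-0.07, -3.138, -0.0]
wrist_force: [0.6, -0.2, -3.4]
gripper_width: 0.0108
time: 19.75
position: [0.4545, -0.121, 0.296]
eef_rot: [-0.072, -3.139, 0.0]
wrist_force: [0.7, 0.7, -2.4]
gripper_width: 0.0114
t 19.75 pos [ 0.4545 -0.121   0.296 ] tilt [-0.002 -0.    -1.   ] yhead 87.37 w 0.0114 F [ 0.7  0.7 -2.4]
shift mm [-2.8  5.8 96. ] yaw tool deg -0.13
```

```bash
python3 -m inch '[[[-0.002,0.004,0],0,-1],[[-0.002,0.004,0],0,-1]]'
python3 - <<'E'
from h import *
plan(.4574,-.1153,.20,-2.5)
E
```

```text
time: 19.95
position: [0.4579, -0.114, 0.2967]
eef_rot: [-0.064, -3.14, -0.0]
wrist_force: [-0.0, -0.3, -3.0]
gripper_width: 0.0109
t 19.95 pos [ 0.4579 -0.114   0.2967] tilt [-0.001  0.    -1.   ] yhead 87.68 w 0.0109 F [-0.  -0.3 -3. ]
shift mm [ 0.3 -1.3 96.7] yaw tool deg 0.18
```

```bash
python3 -m inch '[[[0,-0.001,0.03],0,-1],[[0,-0.001,0.06],0,-1],[[0,-0.001,0.09],0,-1],[[0,-0.001,0.09],0,-1],[[0,-0.001,0.09],0,-1]]'
python3 - <<'E'
from h import *
plan(.4574,-.1153,.1243,-2.5)
from plant import eyes
s=eyes.snapshot("side"); cv2.imwrite(f"pics/c3.png",cv2.resize(s["color"][130:370,230:440,::-1],None,fx=2.5,fy=2.5,interpolation=cv2.INTER_CUBIC))
E
```

```text
time: 20.45
position: [0.4577, -0.1166, 0.2079]
eef_rot: [-0.067, -3.14, 0.001]
wrist_force: [-0.5, 0.2, -2.1]
gripper_width: 0.0108
t 20.45 pos [ 0.4577 -0.1166  0.2079] tilt [-0.001 -0.    -1.   ] yhead 87.56 w 0.0108 F [-0.5  0.2 -2.1]
shift mm [ 0.3  1.4 83.6] yaw tool deg 0.06
```

View pics/c3.png

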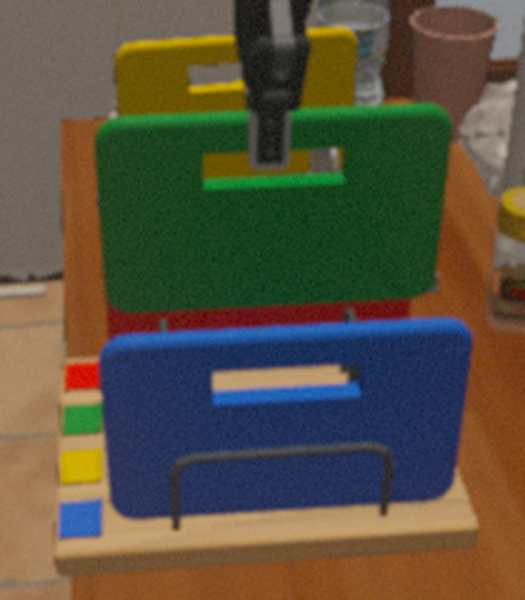

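```bash
python3 -m inch '[[[0.001,0.001,0.01],0,-1],[[0.001,0.001,0.03],0,-1],[[0.001,0.001,0.045],0,-1],[[0.001,0.001,0.055],0,-1],[[0.001,0.001,0.055],0,-1]]'; python3 -m inch '[[[0,0,0.01],0,-1],[[0,0,0.02],0,-1],[[0,0,0.026],0,-1],[[0,0,0.026],0,-1]]'
```

```text
time: 21.0
position: [0.456, -0.1162, 0.1516]
eef_rot: [-0.069, -3.14, 0.0]
wrist_force: [-0.6, -0.7, -1.8]
gripper_width: 0.0109
time: 21.4
position: [0.4559, -0.1163, 0.1254]
eef_rot: [-0.069, -3.139, 0.0]
wrist_force: [-0.6, -0.3, -2.7]
gripper_width: 0.0107
```

```bash
python3 -m inch '[[[0,0,0.001],0,-1],[[0,0,0.001],0,-1],[[0,0,0.001],0,-1]]';python3 -m inch '[[[0,0,0.001],0,-1],[[0,0,0.001],0,-1]]'
```

```text
time: 21.7
position: [0.4567, -0.1164, 0.1256]
eef_rot: [0.069, 3.14, 0.0]
wrist_force: [0.6, -0.5, -2.4]
gripper_width: 0.0108
time: 21.9
position: [0.4566, -0.1163, 0.1243]
eef_rot: [0.069, 3.141, 0.0]
wrist_force: [-0.1, -1.1, -1.5]
gripper_width: 0.011
```

```bash
python3 -m inch '[[[0,0,0.001],0,-1],[[0,0,0.001],0,-1]]'
```

```text
time: 22.1
position: [0.4566, -0.1165, 0.1243]
eef_rot: [0.069, 3.141, 0.001]
wrist_force: [-6.3, 0.3, 13.2]
gripper_width: 0.011
```

```bash
python3 -m inch '[[[0,0,-0.001],0,-1],[[0,0,-0.001],0,-0.25],[[0,0,-0.001],0,-0.25],[[0,0,-0.001],0,-0.25],[[0,0,-0.001],0,-0.25]]'; python3 -m inch '[[[0,0,-0.03],0,-0.25],[[0,0,-0.07],0,-0.25],[[0,0,-0.11],0,-0.25],[[0,0,-0.15],0,-0.25],[[0,0,-0.16],0,-0.25]]'
python3 - <<'E'
from h import *
plan(.4795,.1840,.29,2.5)
E
```

```text
time: 22.6
position: [0.4565, -0.1163, 0.1243]
eef_rot: [0.069, 3.141, 0.0]
wrist_force: [-0.7, 0.6, 0.7]
gripper_width: 0.0318
time: 23.1
position: [0.4579, -0.1167, 0.2883]
eef_rot: [0.069, 3.135, 0.001]
wrist_force: [-0.3, -0.4, -0.8]
gripper_width: 0.0322
t 23.1 pos [ 0.4579 -0.1167  0.2883] tilt [ 0.006  0.001 -1.   ] yhead 87.47 w 0.0322 F [-0.3 -0.4 -0.8]
shift mm [ -8.3 301.4  -1.3] yaw tool deg -5.03
```

```bash
python3 -m inch '[[[-0.002,0.045,0],-1,-0.25],[[-0.004,0.09,0],-2,-0.25],[[-0.005,0.135,0],-3,-0.25],[[-0.006,0.18,0],-4,-0.25],[[-0.008,0.225,0],-5,-0.25]]'; python3 -m inch '[[[0.004,0.04,0],0,-0.25],[[0.007,0.076,0],0,-0.25],[[0.007,0.076,0],0,-0.25],[[0.007,0.076,0.03],0,-0.25],[[0.007,0.076,0.06],0,-0.25]]'; python3 -m inch '[[[0,0,0.03],0,-0.25],[[0,0,0.04],0,-0.25],[[0,0,0.04],0,-0.25],[[0,0,0.04],0,-0.25]]'
python3 - <<'E'
from h import *
plan(.480,.1840,.129,2.5)
from plant import eyes
s=eyes.snapshot("side"); cv2.imwrite(f"pics/d1.png",cv2.resize(s["color"][60:260,240:430,::-1],None,fx=3,fy=3,interpolation=cv2.INTER_CUBIC))
E
```

```text
time: 23.6
position: [0.474, 0.1099, 0.2838]
eef_rot: [0.069, -3.14, -0.0]
wrist_force: [1.2, -0.7, -1.0]
gripper_width: 0.0322
time: 24.1
position: [0.4644, 0.1835, 0.2235]
eef_rot: [-0.068, 3.14, 0.001]
wrist_force: [0.6, 0.8, 0.4]
gripper_width: 0.0319
time: 24.5
position: [0.4646, 0.1837, 0.1854]
eef_rot: [-0.068, 3.14, 0.001]
wrist_force: [-0.0, -0.1, 0.9]
gripper_width: 0.0322
t 24.5 pos [0.4646 0.1837 0.1854] tilt [ 0.001  0.001 -1.   ] yhead 92.47 w 0.0322 F [-0.  -0.1  0.9]
shift mm [-15.3  -0.4  56.5] yaw tool deg -0.03
```

View pics/d1.png

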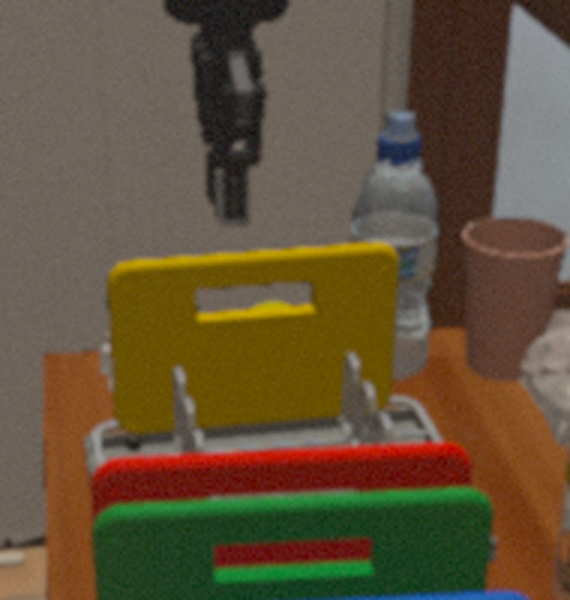

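```bash
python3 -m inch '[[[-0.0145,0,0],0,-0.25],[[-0.0145,0,0],0,-0.25],[[-0.0145,0,0.02],0,-0.25],[[-0.0145,0,0.04],0,-0.25],[[-0.0145,0,0.057],0,-0.25]]';  python3 -m inch '[[[0,0,0],0,-0.25],[[0,0,0],0,-0.25],[[0,0,0],0,-0.25]]';python3 - <<'E'
from h import *
plan(.479,.1840,.129,2.5)
from plant import eyes
s=eyes.snapshot("side"); cv2.imwrite(f"pics/d2.png",cv2.resize(s["color"][60:260,240:430,::-1],None,fx=3,fy=3,interpolation=cv2.INTER_CUBIC))
E
```

```text
time: 25.05
position: [0.4785, 0.1846, 0.1274]
eef_rot: [-0.068, 3.14, 0.001]
wrist_force: [0.4, -0.5, 0.3]
gripper_width: 0.0322
time: 25.35
position: [0.4792, 0.1847, 0.1287]
eef_rot: [-0.068, 3.139, 0.002]
wrist_force: [0.4, -0.0, -0.1]
gripper_width: 0.0321
t 25.35 pos [0.4792 0.1847 0.1287] tilt [ 0.002  0.001 -1.   ] yhead 92.48 w 0.0321 F [ 0.4 -0.  -0.1]
shift mm [ 0.2 -0.7 -0.3] yaw tool deg -0.02
```

View pics/d2.png

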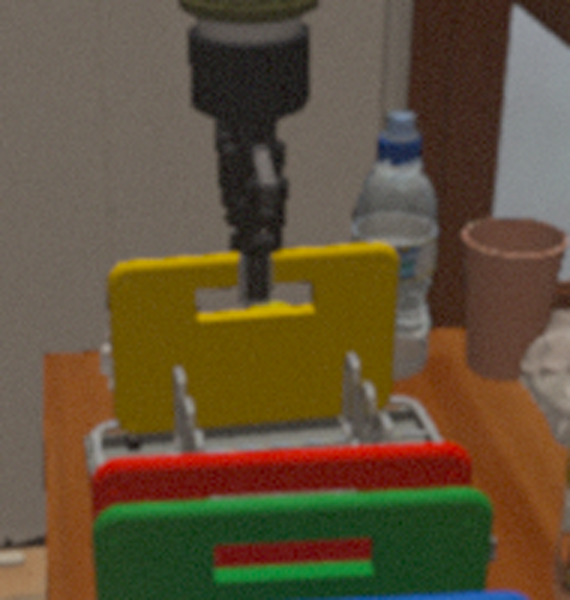

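```bash
python3 -m inch '[[[0,0,0],0,-1],[[0,0,0],0,-1],[[0,0,0],0,-1],[[0,0,0],0,-1],[[0,0,0],0,-1]]'; python3 -m inch '[[[0,0,-0.02],0,-1],[[0,0,-0.05],0,-1],[[0,0,-0.09],0,-1],[[0,0,-0.13],0,-1],[[0,0,-0.17],0,-1]]';python3 -m inch '[[[0,0,0],0,-1],[[0,0,0],0,-1]]'
python3 - <<'E'
from h import *
plan(.4555,-.1595,.30,-2.5)
E
```

```text
time: 25.9
position: [0.4789, 0.1846, 0.1281]
eef_rot: [-0.068, 3.14, 0.001]
wrist_force: [-1.2, -0.4, 6.0]
gripper_width: 0.0115
time: 26.4
position: [0.478, 0.184, 0.2985]
eef_rot: [0.068, -3.14, 0.001]
wrist_force: [1.0, 0.6, -2.4]
gripper_width: 0.0108
time: 26.6
position: [0.4785, 0.1843, 0.2972]
eef_rot: [-0.068, 3.141, 0.001]
wrist_force: [-0.8, -1.0, -3.8]
gripper_width: 0.0111
t 26.6 pos [0.4785 0.1843 0.2972] tilt [ 0.  0. -1.] yhead 92.48 w 0.0111 F [-0.8 -1.  -3.8]
shift mm [  37.9 -342.5   -3. ] yaw tool deg 4.98
```

```bash
python3 -m inch '[[[0.005,-0.045,0],1,-1],[[0.01,-0.09,0],2,-1],[[0.015,-0.135,0],3,-1],[[0.02,-0.18,0],4,-1],[[0.025,-0.225,0],5,-1]]'; python3 -m inch '[[[0,-0.045,0],0,-1],[[0,-0.08,0],0,-1],[[0,-0.1,0],0,-1],[[0,-0.1,0],0,-1],[[0,-0.1,0],0,-1]]'
python3 - <<'E'
from h import *
plan(.4555,-.1595,.20,-2.5)
E
```

```text
time: 27.1
position: [0.4619, -0.0433, 0.2954]
eef_rot: [-0.07, -3.138, 0.001]
wrist_force: [1.3, -0.1, -3.1]
gripper_width: 0.0109
time: 27.6
position: [0.4582, -0.141, 0.2958]
eef_rot: [-0.07, -3.138, -0.0]
wrist_force: [0.2, 0.2, -2.9]
gripper_width: 0.0109
t 27.6 pos [ 0.4582 -0.141   0.2958] tilt [-0.003  0.    -1.   ] yhead 87.46 w 0.0109 F [ 0.2  0.2 -2.9]
shift mm [  1.7 -18.6  95.8] yaw tool deg -0.04
```

```bash
python3 -m inch '[[[0.001,-0.015,0],0,-1],[[0.001,-0.0185,0],0,-1],[[0.001,-0.0185,0.01],0,-1],[[0.001,-0.0185,0.04],0,-1],[[0.001,-0.0185,0.07],0,-1]]';  python3 -m inch '[[[0,0,0],0,-1],[[0,0,0],0,-1],[[0,0,0],0,-1]]'
python3 - <<'E'
from h import *
plan(.4555,-.1595,.1243,-2.5)
from plant import eyes
s=eyes.snapshot("side"); cv2.imwrite(f"pics/d3.png",cv2.resize(s["color"][130:370,230:440,::-1],None,fx=2.5,fy=2.5,interpolation=cv2.INTER_CUBIC))
E
```

```text
time: 28.1
position: [0.4573, -0.1585, 0.2257]
eef_rot: [0.067, 3.14, 0.001]
wrist_force: [-0.2, 0.1, -3.4]
gripper_width: 0.0111
time: 28.4
position: [0.4579, -0.1597, 0.2286]
eef_rot: [0.068, 3.139, 0.0]
wrist_force: [0.2, 0.3, -2.7]
gripper_width: 0.011
t 28.4 pos [ 0.4579 -0.1597  0.2286] tilt [ 0.002 -0.    -1.   ] yhead 87.51 w 0.011 F [ 0.2  0.3 -2.7]
shift mm [2.600e+00 1.000e-01 1.043e+02] yaw tool deg 0.01
```

View pics/d3.png

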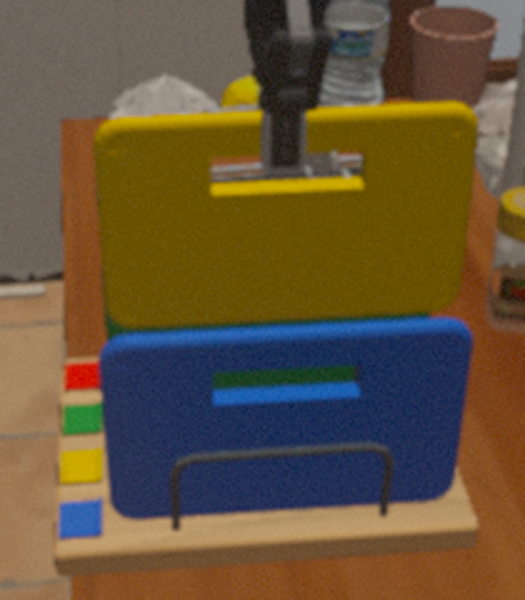

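```bash
python3 -m inch '[[[0.003,0,0.02],0,-1],[[0.003,0,0.04],0,-1],[[0.003,0,0.06],0,-1],[[0.003,0,0.075],0,-1],[[0.003,0,0.075],0,-1]]'; python3 -m inch '[[[0,0,0.01],0,-1],[[0,0,0.02],0,-1],[[0,0,0.026],0,-1],[[0,0,0.026],0,-1]]'
```

```text
time: 28.95
position: [0.4537, -0.1594, 0.1516]
eef_rot: [-0.069, -3.139, -0.0]
wrist_force: [0.2, 0.0, -2.1]
gripper_width: 0.011
time: 29.35
position: [0.4537, -0.1596, 0.1256]
eef_rot: [-0.069, -3.14, 0.0]
wrist_force: [0.5, -0.4, -3.2]
gripper_width: 0.0113
```

```bash
python3 -m inch '[[[-0.0005,0,0.001],0,-1],[[-0.0005,0,0.0015],0,-1],[[-0.0005,0,0.0015],0,-1]]';python3 -m inch '[[[0,0,0.001],0,-1],[[0,0,0.001],0,-1]]'
```

```text
time: 29.65
position: [0.4548, -0.1598, 0.125]
eef_rot: [0.069, 3.14, 0.0]
wrist_force: [-1.3, -0.6, -2.2]
gripper_width: 0.011
time: 29.85
position: [0.4548, -0.1599, 0.1243]
eef_rot: [0.069, 3.14, 0.001]
wrist_force: [-2.4, 1.5, 4.9]
gripper_width: 0.0111
```

```bash
python3 -m inch '[[[0,0,0],0,-1],[[0,0,0],0,-0.25],[[0,0,0],0,-0.25],[[0,0,0],0,-0.25],[[0,0,0],0,-0.25]]'; python3 -m inch '[[[0,0,-0.03],0,-0.25],[[0,0,-0.07],0,-0.25],[[0,0,-0.11],0,-0.25],[[0,0,-0.15],0,-0.25],[[0,0,-0.17],0,-0.25]]'; python3 -m inch '[[[0,0.045,0],0,-0.25],[[0,0.09,0],0,-0.25],[[0,0.135,0],0,-0.25],[[0,0.18,0],0,-0.25],[[0,0.22,0],0,-0.25]]'; python3 -m inch '[[[0.02,0.04,0],0,-0.25],[[0.04,0.08,0],0,-0.25],[[0.06,0.12,0],0,-0.25],[[0.08,0.16,0],0,-0.25],[[0.1,0.2,0],0,-0.25]]'; python3 -m inch '[[[0.02,0.04,0],0,-0.25],[[0.04,0.08,0],0,-0.25],[[0.06,0.12,0],0,-0.25],[[0.08,0.16,0],0,-0.25],[[0.1,0.2,0],0,-0.25]]'
python3 - <<'E'
from h import *
from plant import eyes
for n in("side","top"):
    s=eyes.snapshot(n); cv2.imwrite(f"pics/e{n}.png",s["color"][:,:,::-1])
E
```

```text
time: 30.35
position: [0.4546, -0.1598, 0.1238]
eef_rot: [0.069, 3.141, 0.0]
wrist_force: [0.0, 0.8, -0.2]
gripper_width: 0.0321
time: 30.85
position: [0.4554, -0.1602, 0.2971]
eef_rot: [0.069, 3.137, 0.001]
wrist_force: [0.5, 0.3, -1.3]
gripper_width: 0.0323
time: 31.35
position: [0.464, 0.0623, 0.2939]
eef_rot: [0.068, 3.141, 0.001]
wrist_force: [0.5, -0.3, 0.7]
gripper_width: 0.0324
time: 31.85
position: [0.3721, 0.2657, 0.2939]
eef_rot: [0.069, 3.141, 0.001]
wrist_force: [0.2, 0.8, 0.9]
gripper_width: 0.0322
time: 32.35
position: [0.281, 0.47, 0.2937]
eef_rot: [-0.069, -3.141, -0.0]
wrist_force: [0.0, -0.8, -0.8]
gripper_width: 0.032
```

View pics/etop.png

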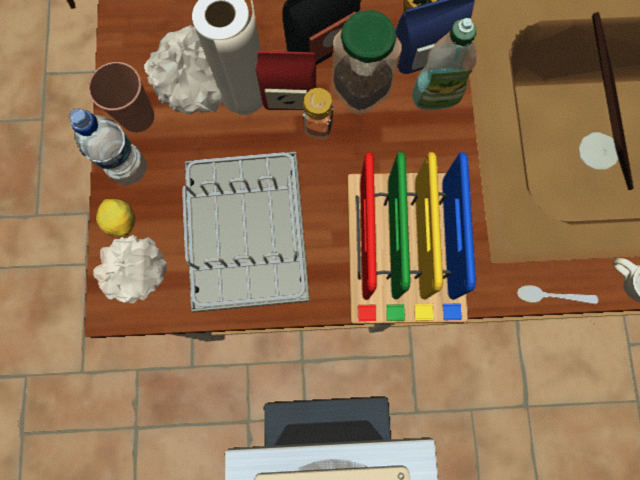

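View pics/eside.png

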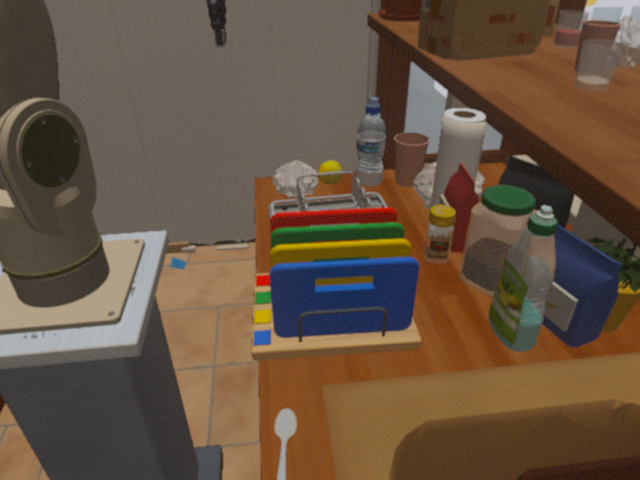

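Run:
```python
from h import *
from plant import eyes,bot
s=eyes.snapshot("top"); q=eyes.snapshot("side"); h=cv2.cvtColor(s["color"],cv2.COLOR_RGB2HSV)
S={"red":(.4593,-.0715),"green":(.4575,-.1155),"yellow":(.4556,-.1595),"blue":(.4538,-.2034)}
t=-.0436
for c,(x,y) in S.items():
    m=mask(s,c,(350,140,480,300),150,120)   # bright = upward faces
    rows=np.flatnonzero(m.any(1)); P=[]
    e=np.array([[np.flatnonzero(m[v]).mean(),v] for v in rows])
    far=ray(s,[[e[0,0],rows[0]-.5]],.154)[0]; near=ray(s,[[e[-1,0],rows[-1]+.5]],.154)[0]
    P=ray(s,e[10:-10],.154); k=np.polyfit(P[:,0],P[:,1],1)
    print(c,"len",np.linalg.norm(far-near).round(4),"midx",((far+near)[0]/2).round(4),"slot",x,"y at mid",np.polyval(k,x).round(4),"slot",y,"deg",np.degrees(np.arctan(k[0])).round(2))
m=mask(q,"blue",(250,230,440,350),120,40); v=np.array([[a,*np.flatnonzero(m[a])[[0,-1]]] for a in (275,290,300)])
P=np.array([[x0+a*.1*np.cos(t),y0+a*.1*np.sin(t)-.006,z] for (x0,y0) in [S["blue"]] for z in(.024,.154) for a in(-1,1)])
print(v,proj(q,P).round(1))
for c in("red","green","yellow"):
    m=mask(q,c,(262,200,440,275),120,40); x,y=S[c]
    print(c,cv2.boundingRect(m),proj(q,[[x+a*.1*np.cos(t),y+a*.1*np.sin(t),.15] for a in(-1,1)]).round(1).tolist())
print(bot.state()["wrist_force"])
```

```text
red len 0.196 midx 0.4608 slot 0.4593 y at mid -0.0689 slot -0.0715 deg -2.64
green len 0.1892 midx 0.4605 slot 0.4575 y at mid -0.1149 slot -0.1155 deg -2.5
yellow len 0.1948 midx 0.4572 slot 0.4556 y at mid -0.1579 slot -0.1595 deg -2.51
blue len 0.1933 midx 0.4543 slot 0.4538 y at mid -0.2019 slot -0.2034 deg -2.52
[[275 271 416]
 [290 272 414]
 [300 273 413]] [[272.9 340.2]
 [410.3 331.5]
 [266.8 267.8]
 [420.1 259.4]]
red (271, 207, 126, 24) [[267.6, 215.6], [396.3, 209.4]]
green (272, 223, 131, 23) [[267.4, 231.0], [402.9, 224.2]]
yellow (271, 236, 140, 29) [[267.1, 248.2], [410.2, 240.8]]
[ 0.68054966 -0.65574566 -0.1932609 ]
```

```bash
python3 -c "
from plant import bot
bot.hand_in();print(bot.state()['time'])"
```

```text
the job is handed in; nothing more can be done
the job is handed in; nothing more can be done
```

I moved the four boards one by one (blue, red, green, yellow) from the drainer into the slots with their own colour tabs. Each was lowered until the base pushed back, then released, with no drops or tips. I handed in after about 33 s with the gripper well clear.

- **Position:** in the last pictures all four stand upright with the hand hole at the top. They line up with their slots, at about -2.5°. From the top camera they are centred along the slots to about 0.5–3 mm, with green the largest at about 3 mm.
- **Disagreements:** the side view put red, green and yellow about 3 mm towards the back and blue about 1 mm. The board tops measured 0.6–2.6 mm sideways of my slot estimates, close to the 1.5 mm slot play on each side plus the 2 mm camera error. I made no corrections for either.
- **Force:** the highest wrist force I read was about 30 N, when seating blue. The limit is 120 N.

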